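# Find the nut driver that fits the centrifuge rotor nut

## Robot

A 7-joint arm with a two-finger parallel gripper is mounted at the origin on the work surface. World frame = base frame: x ahead of the robot, y to its left, z up, the work surface at z = 0. Lengths are in m, angles in rad, forces in N, time in s.
With the tool pointing down it reaches from about 0.4 to 0.85 m from the base axis. Payload 10.4 kg.
Tool frame: the origin (TCP) lies where the fingers leave the gripper's body, on its centre line; the fingertips stand 73 mm ahead of it and the grasp point (between the pads) lies 54 mm ahead of it; z points along the fingers, y is the direction in which the jaws open and shut (so a half turn about z gives the same grasp; the last joint's range is limited). The gripper opens to 85 mm and grips with 20 to 120 N. Pads are 22 mm wide; open, the fingers measure 114 mm over their backs; the gripper's body (76 mm by 85 mm) begins 54 mm behind the grasp point. The pads swing forward as they close: fully open they stand 13 mm farther back than shut.
Start: joints at [1.232, 0.332, -0.065, 1.46, 0.022, 1.35, -0.088], TCP at [0.194, -0.594, 0.304] pointing down, gripper open.
Joint ranges: [-2.6, 2.6], [-0.5, 2.12], [-1.47, 1.34], [0.16, 2.42], [-1.27, 4.41], [0.06, 2.06], [-2.6, 2.6]. Speed limits (rad/s): [2.22, 2.22, 2.79, 2.79, 3.14, 3.14, 3.14].

## Interface

Orientations are given as a unit quaternion [x, y, z, w].
In Python, from workcell import get_obs, camera, camera_model, hand_in gives the robot as it stands.
- The arm moves only by the shell command python3 -m crank 'ROWS' [FORCE]. ROWS is text: rows parted by semicolons, each of 7 numbers parted by spaces: the shift along the tool's x, y, z in units of 40 mm (1.0 is 40 mm), then the turn, a rotation vector about the tool's x, y, z in units of 8 degrees (1.0 is 8 degrees), then the finger opening in mm, from 0 to 85.4. In form: x y z ax ay az jaw; .... A call has exactly 10 rows; each row shifts and turns the pose as measured when the row begins, along the tool's axes as they then stand; what a row does not reach is not made up. A row lasts 1/10 s, in which the tool goes at most 50 mm and 8.59 degrees, less where a joint would pass 70% of its speed; a pose out of reach is approached as far as the arm can. A call is refused whole if a number of a shift passes 1 or a number of a turn 1, either way. A call with a gripper value outside its range is refused whole. The fingers move at their own pace and stop on an object; FORCE is the grip in N (left out, the last holds). Time passes only in rows, so rows that do not move let the fingers close, or fill a call up. It gives the time, the measured TCP pose, the force and the opening at its end, in the units of the state.
- get_obs(): the state, without advancing time (a new reading comes with each control period).
- camera(name): name is "scene" or "top" or "wrist"; returns (picture, depth): 420x560x3 uint8, red, green, blue; 420x560 float32, m along the optical axis (not along the pixel's ray), 0 where there is no reading.
- camera_model(name): a dict with "fx", "fy", "cx", "cy" (pixels), "position" and "rotation" of the camera in the world; the wrist camera has in their place "hand_eye" (4x4, takes a point from camera to tool coordinates, whose origin is the TCP and whose axes are the flange's). Camera axes: x right, y up, looking along -z (the intrinsics and any distortion apply to the point x, -y, -z); pixel columns grow to the right and rows downward; lengths in m; the calibration is good to about 2 mm. A picture is of the moment at which its call begins: read the wrist's pose just before it. camera_model takes no time and is no camera call.
- hand_in(): hands the job in, once; it reports no verdict.
The state is a dict: "clock": time; "joint_pos": joint angles; "joint_velocities": joint speeds; "tau": joint torques, N m; "position": TCP position; "ee_rot": TCP orientation; "ft_force": force on the tool from outside, world axes, zero at the start; "torque": the same for the moment, N m; "grip_width": opening from 0.0 (shut) to 1.0 (fully open).
Only numpy, scipy, OpenCV 4.12 (cv2) and the standard library are available. Lean on these libraries where they do the work, as an engineer would, in place of code of your own. Each camera call takes 0.05 s, during which the arm holds its last target.

## Task

Find by trying which of the three nut drivers in the tray fits the hex nut of the rotor on the centrifuge drive (a driver that is too small will not go on, one that is too large goes on but slips round without turning the nut). With the one that fits pushed right down over the nut, turn the nut about an eighth of a turn clockwise, and finish still gripping that driver, fully seated and upright on the nut; the other two drivers must end standing upright in the tray, and the cup, dish and instrument handle must be left where they are.

Things in the scene. Friction and masses are not known exactly. Their poses are not given: they have to be found in the camera images.
- hub (a point): Centre of the flat top face, 95 mm above the bench, of the silver rotor (76 mm disc) mounted on the centrifuge's drive, inside the raised grey ring. The hex nut to fit stands centred on it, 14 mm high (top 4 mm narrower as a lead-in, stud end 3.6 mm higher). z up; two flats of the nut face along +x and -x here. It is a 17, 22 or 27 mm nut (across flats): which one changes from run to run.
- centrifuge: Low white benchtop centrifuge, fixed, 280 (x) x 190 (y) x 68 mm high; origin on the bench below the drive axis, 85 mm behind its front (-x) face. Two spare rotors, with the two other nuts, stand on its ledge at x = +135, y = -45 and +45 mm, as high as the one on the drive; they are not part of the job.
- tray_floor (a point): Centre of the inner floor of a fixed aluminium instrument tray, 110 x 300 mm (x by y), rim 8 mm above this floor, floor 4 mm above the bench. The three nut drivers start in it, standing on their mouths in a row along y, 95 mm apart (middle one near this point), in any order.
- driver_17_grip (a point): Upright nut driver for a 17 mm nut, 80 mm high: steel hex socket, 18.6 mm across flats inside, 26.6 outside, 28 high, opening 22 deep; 16 mm shank; black square handle 26 x 26 x 40 mm. Point: centre of the handle, 60 mm above the open mouth, on the axis; x, y square to the handle's sides; two flats of the opening face along x. About 0.12 kg.
- driver_22_grip (a point): Upright nut driver for a 22 mm nut, 80 mm high: steel hex socket, 23.8 mm across flats inside, 31.8 outside, 28 high, opening 22 deep; 16 mm shank; black square handle 26 x 26 x 40 mm. Point: centre of the handle, 60 mm above the open mouth, on the axis; x, y square to the handle's sides; two flats of the opening face along x. About 0.14 kg.
- driver_27_grip (a point): Upright nut driver for a 27 mm nut, 80 mm high: steel hex socket, 29.0 mm across flats inside, 37.0 outside, 28 high, opening 22 deep; 16 mm shank; black square handle 26 x 26 x 40 mm. Point: centre of the handle, 60 mm above the open mouth, on the axis; x, y square to the handle's sides; two flats of the opening face along x. About 0.16 kg.
- nut_17 (a joint): Turn of the 17 mm nut (on whichever rotor it is), rad: 0 at the start, grows clockwise seen from above, stop at 1.4; it turns against a steady friction of about 0.12 N m and stays where it is left. With its driver on, there is play of up to about 0.2 rad either way.
- nut_22 (a joint): Turn of the 22 mm nut (on whichever rotor it is), rad: 0 at the start, grows clockwise seen from above, stop at 1.4; it turns against a steady friction of about 0.12 N m and stays where it is left. With its driver on, there is play of up to about 0.2 rad either way.
- nut_27 (a joint): Turn of the 27 mm nut (on whichever rotor it is), rad: 0 at the start, grows clockwise seen from above, stop at 1.4; it turns against a steady friction of about 0.12 N m and stays where it is left. With its driver on, there is play of up to about 0.2 rad either way.
- specimen_cup: Bystander: closed specimen cup, 52 mm across, 62 mm high; origin under its centre. Not to be disturbed.
- steel_dish: Bystander: open steel dish, 80 mm across, 30 mm high; origin under its centre. Not to be disturbed.
- otoscope_handle: Bystander: instrument handle lying down, about 160 x 30 x 30 mm, along its x; origin under its middle. Not to be disturbed.
Things that resemble listed ones, but are neither listed nor needed, are in the scene too. Leave any turquoise look-alike of the part that bears driver_17_grip alone.

How it is judged:
On the way, in this order (a step that is already met when the one before it is completed fails the run):
1. a driver is seated right down over the nut on the drive (((horizontal distance between driver_17_grip and hub below 0.005 m and z of driver_17_grip in the frame of hub below 0.0645 m and angle between driver_17_grip's own z axis and vertical below 0.09 rad) or (horizontal distance between driver_22_grip and hub below 0.005 m and z of driver_22_grip in the frame of hub below 0.0645 m and angle between driver_22_grip's own z axis and vertical below 0.09 rad) or (horizontal distance between driver_27_grip and hub below 0.005 m and z of driver_27_grip in the frame of hub below 0.0645 m and angle between driver_27_grip's own z axis and vertical below 0.09 rad))), for 0.1 s.
2. the driver of the nut's own size is seated and has turned the nut about an eighth of a turn clockwise (((horizontal distance between driver_17_grip and hub below 0.005 m and z of driver_17_grip in the frame of hub below 0.0645 m and angle between driver_17_grip's own z axis and vertical below 0.09 rad and value of joint nut_17 between 0.4 and 1.1 rad) or (horizontal distance between driver_22_grip and hub below 0.005 m and z of driver_22_grip in the frame of hub below 0.0645 m and angle between driver_22_grip's own z axis and vertical below 0.09 rad and value of joint nut_22 between 0.4 and 1.1 rad) or (horizontal distance between driver_27_grip and hub below 0.005 m and z of driver_27_grip in the frame of hub below 0.0645 m and angle between driver_27_grip's own z axis and vertical below 0.09 rad and value of joint nut_27 between 0.4 and 1.1 rad))), for 0.2 s.
At the end, for the whole second after the job is handed in: Driver of the nut's size upright (0.09 rad), seated (mouth within 4.5 mm of the rotor face, 5 mm of the axis), gripped (over 1.5 N), at rest; its nut turned 0.4 to 1.1 rad clockwise; the other two drivers upright (0.1 rad) on the tray floor, not touched (((value of joint nut_17 between 0.4 and 1.1 rad and horizontal distance between driver_17_grip and hub below 0.005 m and z of driver_17_grip in the frame of hub below 0.0645 m and angle between driver_17_grip's own z axis and vertical below 0.09 rad and contact force between the fingers and driver_17 above 1.5 N and linear speed of driver_17 below 0.03 m/s and angle between each of driver_22_grip, driver_27_grip's own z axis and vertical below 0.1 rad and z of driver_22_grip in the frame of tray_floor between 0.055 and 0.065 m and x of driver_22_grip in the frame of tray_floor between -0.055 and 0.055 m and y of driver_22_grip in the frame of tray_floor between -0.15 and 0.15 m and contact force between the fingers and driver_22 below 0.5 N and z of driver_27_grip in the frame of tray_floor between 0.055 and 0.065 m and x of driver_27_grip in the frame of tray_floor between -0.055 and 0.055 m and y of driver_27_grip in the frame of tray_floor between -0.15 and 0.15 m and contact force between the fingers and driver_27 below 0.5 N) or (value of joint nut_22 between 0.4 and 1.1 rad and horizontal distance between driver_22_grip and hub below 0.005 m and z of driver_22_grip in the frame of hub below 0.0645 m and angle between driver_22_grip's own z axis and vertical below 0.09 rad and contact force between the fingers and driver_22 above 1.5 N and linear speed of driver_22 below 0.03 m/s and angle between each of driver_17_grip, driver_27_grip's own z axis and vertical below 0.1 rad and z of driver_17_grip in the frame of tray_floor between 0.055 and 0.065 m and x of driver_17_grip in the frame of tray_floor between -0.055 and 0.055 m and y of driver_17_grip in the frame of tray_floor between -0.15 and 0.15 m and contact force between the fingers and driver_17 below 0.5 N and z of driver_27_grip in the frame of tray_floor between 0.055 and 0.065 m and x of driver_27_grip in the frame of tray_floor between -0.055 and 0.055 m and y of driver_27_grip in the frame of tray_floor between -0.15 and 0.15 m and contact force between the fingers and driver_27 below 0.5 N) or (value of joint nut_27 between 0.4 and 1.1 rad and horizontal distance between driver_27_grip and hub below 0.005 m and z of driver_27_grip in the frame of hub below 0.0645 m and angle between driver_27_grip's own z axis and vertical below 0.09 rad and contact force between the fingers and driver_27 above 1.5 N and linear speed of driver_27 below 0.03 m/s and angle between each of driver_17_grip, driver_22_grip's own z axis and vertical below 0.1 rad and z of driver_17_grip in the frame of tray_floor between 0.055 and 0.065 m and x of driver_17_grip in the frame of tray_floor between -0.055 and 0.055 m and y of driver_17_grip in the frame of tray_floor between -0.15 and 0.15 m and contact force between the fingers and driver_17 below 0.5 N and z of driver_22_grip in the frame of tray_floor between 0.055 and 0.065 m and x of driver_22_grip in the frame of tray_floor between -0.055 and 0.055 m and y of driver_22_grip in the frame of tray_floor between -0.15 and 0.15 m and contact force between the fingers and driver_22 below 0.5 N))); the arm keeps its last pose, push and grip.
It fails at once if the specimen cup is moved more than 30 mm (distance of specimen_cup from where it was at the start of the episode above 0.03 m).
It fails at once if the steel dish is moved more than 30 mm (distance of steel_dish from where it was at the start of the episode above 0.03 m).
It fails at once if the otoscope handle is moved more than 30 mm (distance of otoscope_handle from where it was at the start of the episode above 0.03 m).
It also fails if it takes over 72 s, if anything falls off the work surface, if the arm or the gripper's body presses on something with over 40 N, if the wrist force passes 120 N, or if a joint passes its speed limit or range.

## Working session

There is one attempt and no reset: what is moved stays moved. The work goes in short steps, Python scripts to look and compute and a shell command to move; the robot and the scene stay as the last step left them, time stands still between calls to the robot, and variables do not carry over. Pictures are saved under pics/ and viewed, and the job is handed in when it is done.

```bash
ls; mkdir -p pics; python3 - <<'E'
from workcell import *
import cv2
o=get_obs();print(o)
for n in ("scene","top"):
    p,d=camera(n);cv2.imwrite(f"pics/{n}0.png",p[:,:,::-1]);m=camera_model(n);print(n,m)
    import numpy as np;np.save(f"pics/{n}0.npy",d)
print(camera_model("wrist"))
E
```

```text
pics
{'clock': 0.0, 'joint_pos': array([ 1.23239348,  0.3328564 , -0.06470681,  1.46096128,  0.02157378,
        1.34991215, -0.0884895 ]), 'joint_velocities': array([-0.00099483, -0.00184669, -0.0012976 , -0.00015087, -0.00106607,
        0.00199189, -0.00105142]), 'tau': array([ 5.16677865e-04, -6.25446582e+01,  4.91512008e-02, -3.91594291e+01,
        1.61214540e-02,  1.00448666e-02,  7.21858123e-05]), 'position': array([ 0.19403277, -0.59381835,  0.30311601]), 'ee_rot': array([ 9.87556631e-01,  1.57262136e-01, -1.33635250e-04, -7.08967128e-04]), 'ft_force': array([ 0.95269533,  0.37533242, -0.11524504]), 'torque': array([ 0.04634029, -0.02127208,  0.00146737]), 'grip_width': 0.999334936769059}
scene {'fx': 440.9732806228935, 'fy': 440.9732806228935, 'cx': 282.517101025374, 'cy': 207.95282689286435, 'position': array([1.22782951, 0.25423983, 0.6044896 ]), 'rotation': array([0.25801875, 0.3736276 , 0.74049334, 0.4954779 ])}
top {'fx': 388.6048423825365, 'fy': 388.6048423825365, 'cx': 283.665253952818, 'cy': 212.21853153786742, 'position': array([ 0.50620316, -0.02059539,  1.04949964]), 'rotation': array([-0.05305703,  0.03215157,  0.713197  , -0.69821291])}
{'fx': 309.9146046848277, 'fy': 309.9146046848277, 'cx': 282.69121232702184, 'cy': 210.44502863968145, 'hand_eye': array([[-4.59056620e-04,  9.63053895e-01,  2.69308347e-01,
         6.86766715e-02],
       [ 9.99999870e-01,  5.01328596e-04, -8.81884908e-05,
         1.26519409e-04],
       [-2.19942245e-04,  2.69308271e-01, -9.63054000e-01,
        -7.03731551e-02],
       [ 0.00000000e+00,  0.00000000e+00,  0.00000000e+00,
         1.00000000e+00]])}
```

View pics/scene0.png

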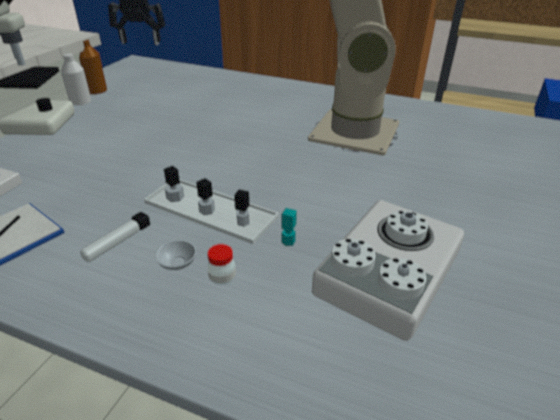

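View pics/top0.png

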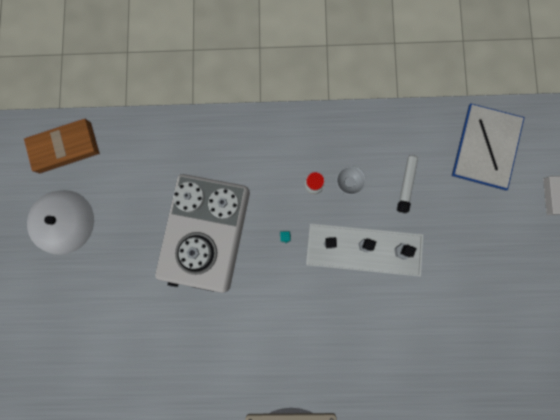

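The scene view shows three black-handled drivers in the tray at (172,188), (205,195) and (242,207). The turquoise look-alike stands outside the tray at (289,226). The drive rotor is at (408,225), inside the ring, and the two spare rotors are at (354,254) and (403,272). In the top view the drivers are at (331,243), (369,245) and (408,251), the turquoise one is at (286,237), and the drive rotor is at (194,254).

```bash
cat > h.py <<'E'
import numpy as np,cv2
from workcell import *
from scipy.spatial.transform import Rotation as R
def pose(o):
    T=np.eye(4);T[:3,:3]=R.from_quat(o['ee_rot']).as_matrix();T[:3,3]=o['position'];return T
def cam_T(n,o=None):
    m=camera_model(n)
    if n=='wrist': return m,pose(o)@m['hand_eye']
    T=np.eye(4);T[:3,:3]=R.from_quat(m['rotation']).as_matrix();T[:3,3]=m['position'];return m,T
def pt(m,T,u,v,d):
    return (T@np.array([(u-m['cx'])/m['fx']*d,-(v-m['cy'])/m['fy']*d,-d,1]))[:3]
def ray_z(m,T,u,v,z):
    p=pt(m,T,u,v,1.)-T[:3,3]; return T[:3,3]+p*(z-T[2,3])/p[2]
def cloud(m,T,d):
    v,u=np.mgrid[0:d.shape[0],0:d.shape[1]]
    P=np.stack([(u-m['cx'])/m['fx']*d,-(v-m['cy'])/m['fy']*d,-d],-1)
    return P@T[:3,:3].T+T[:3,3]
def proj(m,T,p):
    q=np.linalg.inv(T)@np.append(p,1); return (m['cx']+m['fx']*q[0]/-q[2], m['cy']-m['fy']*q[1]/-q[2])
def crop(img,u0,v0,u1,v1,s,fn):
    cv2.imwrite(fn,cv2.resize(img[v0:v1,u0:u1,::-1],None,fx=s,fy=s,interpolation=cv2.INTER_CUBIC))
E
python3 - <<'E'
from h import *
d=np.load('pics/top0.npy');im=cv2.imread('pics/top0.png')[:,:,::-1]
m,T=cam_T('top');P=cloud(m,T,d)
print(T[:3,:3])
for n,(u,v) in dict(a=(331,243),b=(369,245),c=(408,251),teal=(286,237),rotor=(185,246),nut=(194,254),bench=(280,330)).items(): print(n,P[v,u])
crop(im,300,215,430,285,6,'pics/c1.png');crop(im,150,170,260,300,4.5,'pics/c2.png')
E
```

```text
[[-0.01936736  0.99251497 -0.12057751]
 [-0.99933844 -0.02293001 -0.02822939]
 [-0.03078294  0.11995101  0.99230246]]
a [ 0.54417095 -0.10849468  0.08541994]
b [ 0.53728985 -0.20109696  0.08714107]
c [ 0.52078695 -0.29571775  0.08481683]
teal [0.56148716 0.00231153 0.08232492]
rotor [0.543709   0.25097718 0.09795678]
nut [0.52342822 0.2248736  0.11179603]
bench [0.32276534 0.02484636 0.00183562]
```

View pics/c1.png

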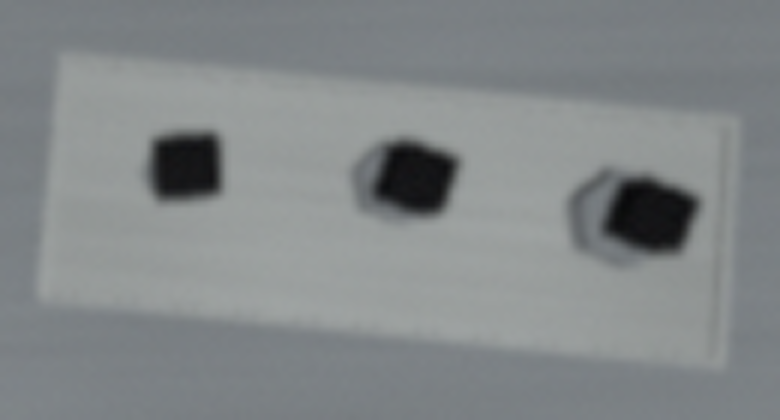

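View pics/c2.png

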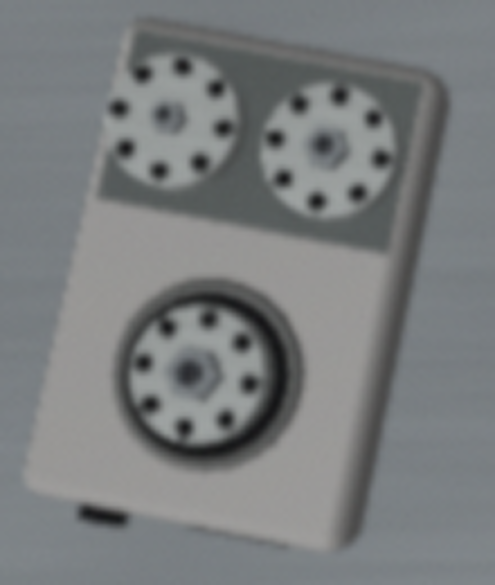

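The three sockets look different in size, largest at (408,251), and the nut on the drive looks bigger than the spare ones. I'll move the wrist camera over the tray for a close look.

```bash
python3 -m crank '1 -.67 0 0 0 0 85;1 -.67 0 0 0 0 85;1 -.67 0 0 0 0 85;1 -.67 0 0 0 0 85;1 -.67 0 0 0 0 85;1 -.67 0 0 0 0 85;1 -.67 0 0 0 0 85;1 -.67 0 0 0 0 85;1 -.67 0 0 0 0 85;1 -.67 0 0 0 0 85' 60
cat > look.py <<'E'
import sys
from h import *
n,name=sys.argv[1],sys.argv[2]
o=get_obs();p,d=camera(n);cv2.imwrite(f"pics/{name}.png",p[:,:,::-1]);np.savez(f"pics/{name}.npz",d=d,T=cam_T(n,o)[1],p=p)
e=R.from_quat(o['ee_rot']).as_matrix()
print('t',o['clock'],'pos',o['position'].round(4),'yaw(toolx)',np.degrees(np.arctan2(e[1,0],e[0,0])).round(2),'z',e[:,2].round(4),'F',o['ft_force'].round(2),'g',o['grip_width'],'j7',o['joint_pos'].round(2))
E
python3 look.py wrist w1
```

```text
clock: 1.1
position: [0.4956, -0.207, 0.2987]
ee_rot: [0.989, 0.15, -0.003, -0.002]
ft_force: [0.8, -1.0, 0.3]
grip_width: 0.995
t 1.1 pos [ 0.4956 -0.207   0.2987] yaw(toolx) 17.25 z [-0.0068  0.0024 -1.    ] F [ 0.8  -0.99  0.35] g 0.9946821297961579 j7 [ 0.69  0.17 -0.42  1.68  0.07  1.31 -1.02]
```

View pics/w1.png

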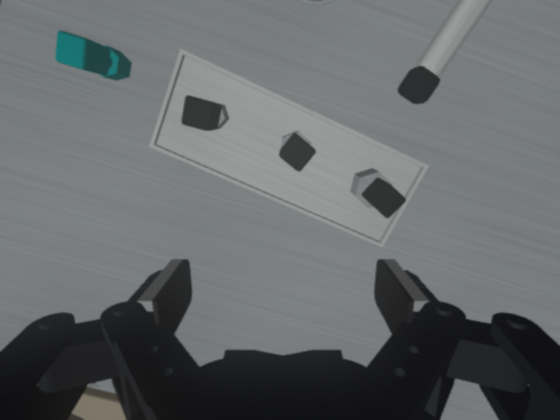

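```bash
python3 - <<'E'
from h import *
z=np.load('pics/w1.npz');crop(z['p'],150,50,430,250,2.85,'pics/c3.png')
E
```

```text
(no output)
```

View pics/c3.png

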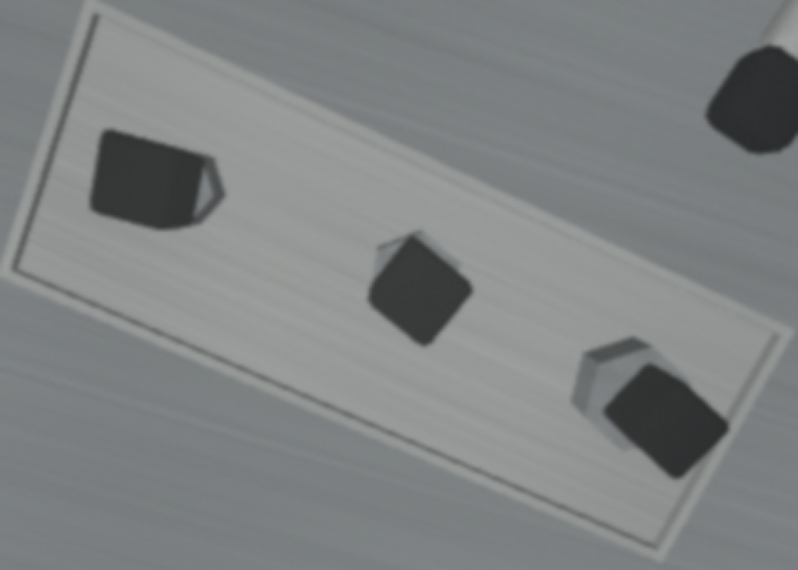

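```bash
cat > ov.py <<'E'
from h import *
# driver outline points in driver frame (z from mouth)
def model(af):
    r=af/np.sqrt(3); hx=[[r*np.cos(a),r*np.sin(a)] for a in np.radians(np.arange(30,390,60))]  # flats along x
    sq=[[13,13],[-13,13],[-13,-13],[13,-13]]
    L=[]
    for pts,z in((hx,0),(hx,28),(sq,40),(sq,80)):
        L.append([[*p,z] for p in pts])
    return L
def draw(img,m,T,x,y,z0,yaw,af,col,s,off):
    c,si=np.cos(np.radians(yaw)),np.sin(np.radians(yaw))
    for l in model(af):
        q=[]
        for p in l:
            w=[x+(c*p[0]-si*p[1])/1e3,y+(si*p[0]+c*p[1])/1e3,z0+p[2]/1e3]
            u=np.array(proj(m,T,w));q.append((u-off+.5)*s-.5)
        cv2.polylines(img,[np.int32(np.round(q))],True,col,1,cv2.LINE_AA)
E
python3 - <<'E'
from ov import *
z=np.load('pics/w1.npz');T=z['T'];m=camera_model('wrist')
C=dict(a=[(105,130),(178,150),(165,228),(92,208)],b=[(412,235),(472,290),(425,346),(370,297)],c=[(652,363),(728,428),(676,478),(604,412)])
img=cv2.resize(z['p'][50:250,150:430,::-1],None,fx=2.85,fy=2.85,interpolation=cv2.INTER_CUBIC)
for k,v in C.items():
    W=np.array([ray_z(m,T,150+(u+.5)/2.85-.5,50+(w+.5)/2.85-.5,.084) for u,w in v])
    c=W.mean(0);e=[np.linalg.norm(W[i]-W[i-1])*1e3 for i in range(4)]
    A=[np.degrees(np.arctan2(*(W[i]-W[i-1])[1::-1]))%90 for i in range(4)]
    print(k,c.round(4),np.round(e,1),np.round(A,1))
E
```

```text
a [ 0.5465 -0.1118  0.084 ] [23.5 22.5 23.7 23.1] [2.5 2.5 3.8 2.1]
b [ 0.5398 -0.206   0.084 ] [23.3 25.6 23.1 23.7] [72.7 65.8 67.8 65.8]
c [ 0.524  -0.2964  0.084 ] [21.8 34.6 23.3 34.4] [65.7 68.4 65.3 65.8]
```

```bash
python3 - <<'E'
from ov import *
z=np.load('pics/w1.npz');T=z['T'];m=camera_model('wrist')
s=2.85;base=cv2.resize(z['p'][50:250,150:430,::-1],None,fx=s,fy=s,interpolation=cv2.INTER_CUBIC)
off=np.array([150,50])
im=base.copy()
for x,y,yw,af in ((.5465,-.1118,2.5,26.6),(.5398,-.206,-22,26.6),(.5215,-.300,-24,37)): draw(im,m,T,x,y,.004,yw,af,(0,255,0),s,off)
cv2.imwrite('pics/o1.png',im)
im=base.copy()
for x,y,yw,af in ((.5465,-.1118,2.5,31.8),(.5398,-.206,68,26.6),(.5215,-.300,66,37)): draw(im,m,T,x,y,.004,yw,af,(0,255,0),s,off)
cv2.imwrite('pics/o2.png',im)
E
```

```text
(no output)
```

View pics/o1.png

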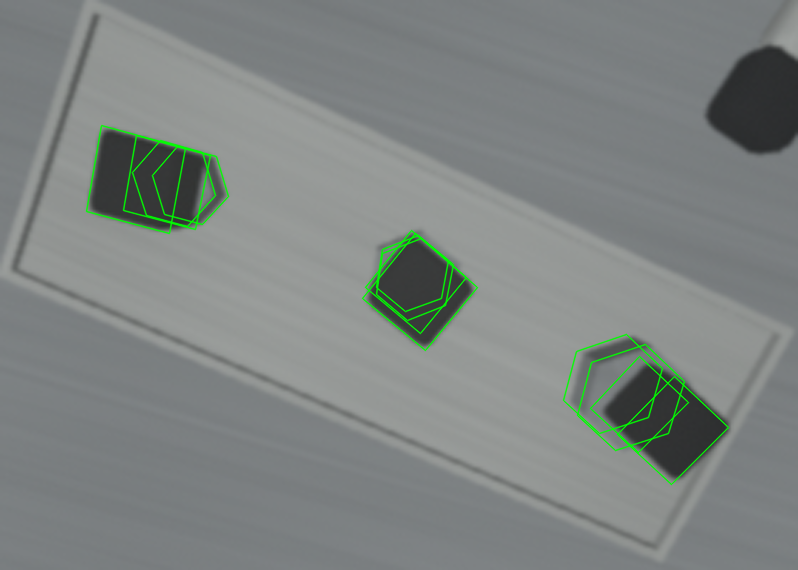

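View pics/o2.png

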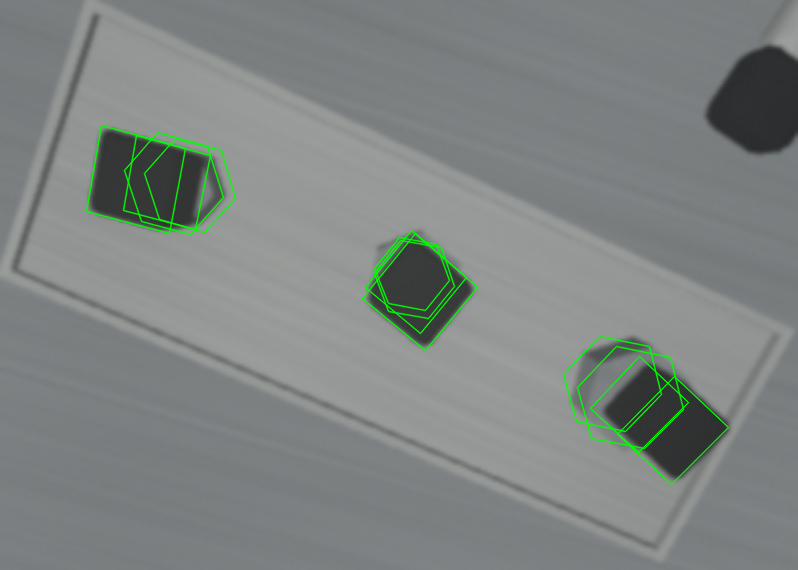

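```bash
python3 - <<'E'
from h import *
im=cv2.imread('pics/scene0.png')[:,:,::-1]
crop(im,310,195,470,335,5,'pics/c4.png')
E
```

```text
(no output)
```

View pics/c4.png

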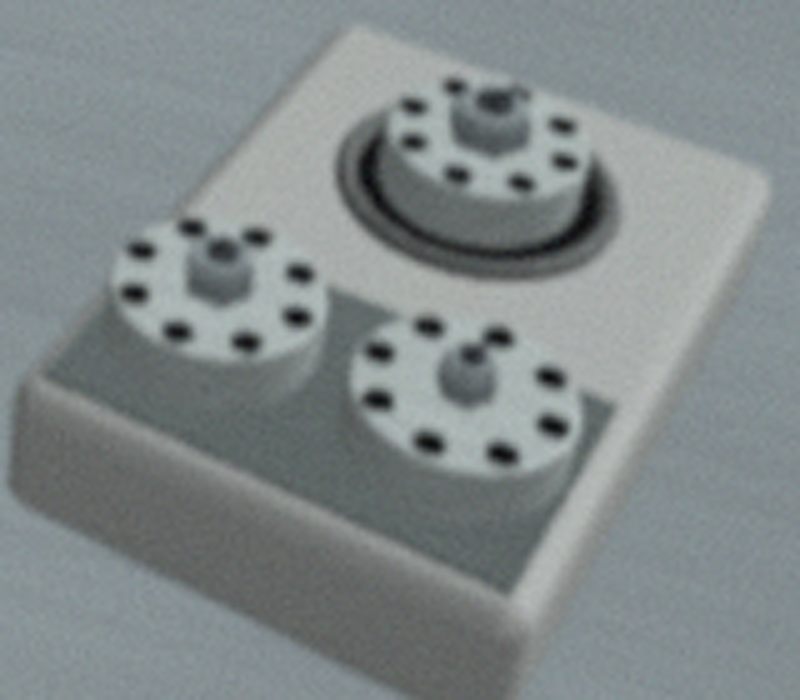

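Overlaying the driver models shows the left driver is the 17 (yaw about 2.5°), the middle one the 22 (about -22°) and the right one the 27 (about -24°). The drive nut is clearly the largest of the three nuts in the scene crop, at (490,120), so I'll try the 27 first. Grip candidates were (331,243), (369,245), (408,251) and the turquoise one at (286,237), all top-view pixels. I choose (408,251), which is black-handled and has the widest socket.

```bash
python3 -m crank '0 0 .4 0 0 -1 85;0 0 .4 0 0 -1 85;0 0 .4 0 0 -1 85;0 0 .4 0 0 -1 85;0 0 .4 0 0 -1 85;0 0 .4 0 0 -1 85;-.465 .385 0 0 0 -.1 85;-.465 .385 0 0 0 0 85;-.465 .385 0 0 0 0 85;-.465 .385 0 0 0 0 85'
python3 look.py wrist w2
```

```text
clock: 2.15
position: [0.5321, -0.2827, 0.1948]
ee_rot: [0.821, 0.571, -0.001, -0.007]
ft_force: [0.6, 0.4, -0.4]
grip_width: 0.995
t 2.15 pos [ 0.5321 -0.2827  0.1948] yaw(toolx) 69.61 z [-0.0093  0.0109 -0.9999] F [ 0.57  0.37 -0.4 ] g 0.9945047730843133 j7 [ 0.78  0.41 -0.46  1.62  0.19  1.16 -0.08]
```

View pics/w2.png

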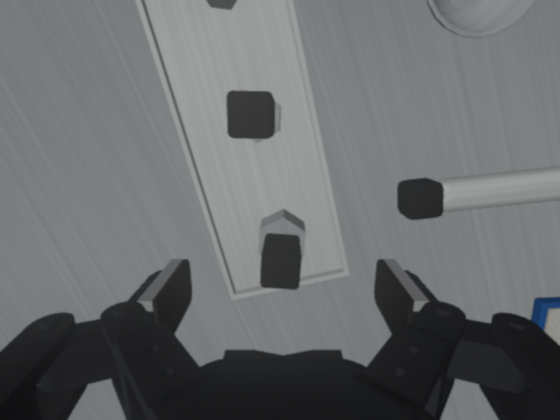

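```bash
cat > fit.py <<'E'
import sys
from ov import *
# fit.py name u0 v0 u1 v1 scale out x y yaw af [z0]
nm=sys.argv[1];u0,v0,u1,v1=map(int,sys.argv[2:6]);s=float(sys.argv[6])
z=np.load(f'pics/{nm}.npz');T=z['T'];m=camera_model('wrist')
im=cv2.resize(z['p'][v0:v1,u0:u1,::-1],None,fx=s,fy=s,interpolation=cv2.INTER_CUBIC)
x,y,yw,af=map(float,sys.argv[8:12]);z0=float(sys.argv[12]) if len(sys.argv)>12 else .004
a=im.copy();draw(a,m,T,x,y,z0,yw,af,(0,255,0),s,np.array([u0,v0]))
cv2.imwrite(f'pics/{sys.argv[7]}.png',np.hstack([im,a]))
E
python3 fit.py w2 230 190 340 310 3.6 f2 .5215 -.300 -24 37
```

```text
(no output)
```

View pics/f2.png

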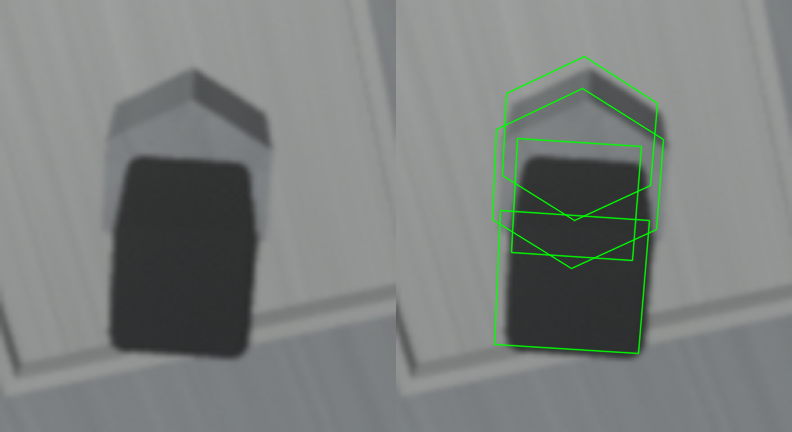

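```bash
cat > go.py <<'E'
import sys
from h import *
# go.py x y z yaw -> needed shift in units of 40 mm in present tool frame, turn in 8 deg
x,y,z,yw=map(float,sys.argv[1:5]);o=get_obs();T=pose(o)
c,s=np.cos(np.radians(yw)),np.sin(np.radians(yw))
G=np.array([[c,s,0],[s,-c,0],[0,0,-1]])
dp=T[:3,:3].T@(np.array([x,y,z])-T[:3,3]);r=R.from_matrix(T[:3,:3].T@G).as_rotvec()
rv=R.from_matrix(T[:3,:3].T@G)
print('shift',(dp/.04).round(3),'turn',(np.degrees(r)/8).round(3),'shift in goal frame',(G.T@(np.array([x,y,z])-T[:3,3])/.04).round(3))
print('now',T[:3,3].round(4))
E
python3 go.py .5226 -.302 .118 66.2
```

```text
shift [-0.441 -0.069  1.909] turn [-0.086 -0.036  0.398] shift in goal frame [-0.435 -0.067  1.91 ]
now [ 0.5321 -0.2872  0.1944]
```

```bash
python3 -m crank '-.22 -.03 0 -.05 -.02 .2 85;-.21 -.03 0 -.03 -.02 .2 85;0 0 .3 0 0 0 85;0 0 .4 0 0 0 85;0 0 .4 0 0 0 85;0 0 .4 0 0 0 85;0 0 .3 0 0 0 85;0 0 .1 0 0 0 85;0 0 0 0 0 0 85;0 0 0 0 0 0 85'
python3 go.py .5226 -.302 .115 66.2;python3 look.py wrist w3
```

```text
clock: 3.2
position: [0.5202, -0.3001, 0.1117]
ee_rot: [0.839, 0.544, -0.001, -0.001]
ft_force: [0.5, -0.4, 0.2]
grip_width: 0.995
shift [-0.02   0.074 -0.084] turn [-0.023  0.    -0.03 ] shift in goal frame [-0.021  0.074 -0.083]
now [ 0.5202 -0.3001  0.1117]
t 3.2 pos [ 0.5202 -0.3001  0.1117] yaw(toolx) 65.96 z [-0.0029  0.0012 -1.    ] F [ 0.5  -0.42  0.17] g 0.9948203634238061 j7 [ 0.78  0.49 -0.42  1.7   0.23  1.   -0.14]
```

View pics/w3.png

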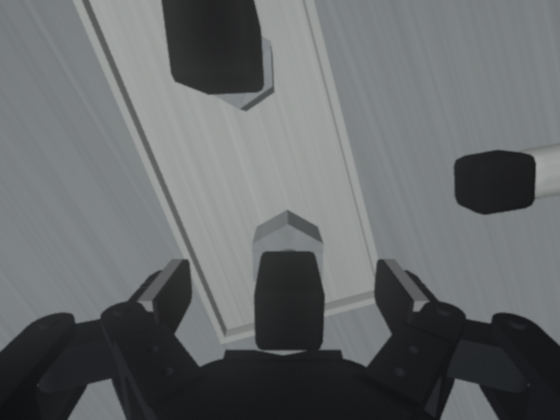

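The handle is centred between the pads, at about (289,300). I'll nudge it slightly and close.

```bash
python3 -m crank '0 .06 -.07 -.02 0 -.03 85;0 0 0 0 0 0 22;0 0 0 0 0 0 22;0 0 0 0 0 0 22;0 0 0 0 0 0 22;0 0 0 0 0 0 22;0 0 0 0 0 0 22;0 0 0 0 0 0 22;0 0 0 0 0 0 22;0 0 0 0 0 0 22' 70
python3 look.py wrist w4
```

```text
clock: 4.25
position: [0.5234, -0.3017, 0.1167]
ee_rot: [0.838, 0.546, 0.001, 0.001]
ft_force: [0.2, -0.3, 0.3]
grip_width: 0.296
t 4.25 pos [ 0.5234 -0.3017  0.1167] yaw(toolx) 66.2 z [ 0.0024 -0.0018 -1.    ] F [ 0.2  -0.34  0.28] g 0.29623324589438516 j7 [ 0.78  0.49 -0.42  1.69  0.23  1.   -0.13]
```

View pics/w4.png

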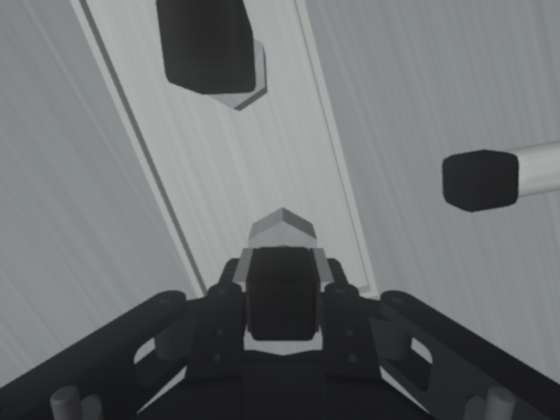

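```bash
python3 - <<'E'
from h import *
z=np.load('pics/w4.npz');T=z['T'];m=camera_model('wrist');o=get_obs();P=pose(o)
for (u,v,zz) in ((283,208,.004),(283,223,.032),(316,235,.004),(249,233,.004),(252,248,.084),(315,248,.084),(250,336,.084),(316,339,.084)):
    w=ray_z(m,T,u,v,zz); print(u,v,((np.linalg.inv(P)@np.append(w,1))[:3]*1e3).round(1), w.round(4))
E
python3 fit.py w4 220 190 350 350 2.9 f4 .5234 -.3017 -23.8 37
```

```text
283 208 [ 18.7   0.6 112.7] [ 0.5318 -0.285   0.004 ]
283 223 [18.2  0.6 84.7] [ 0.5315 -0.2855  0.032 ]
316 235 [  1.2  21.3 112.8] [ 0.5437 -0.3095  0.004 ]
249 233 [  2.6 -20.7 112.7] [ 0.5058 -0.2912  0.004 ]
252 248 [ 25.6 -10.5  32.7] [ 0.5242 -0.2741  0.084 ]
315 248 [25.6 12.  32.8] [ 0.5448 -0.2832  0.084 ]
250 336 [-11.2 -12.3  32.7] [ 0.5077 -0.3071  0.084 ]
316 339 [-12.6  13.4  32.8] [ 0.5307 -0.3188  0.084 ]
```

View pics/f4.png

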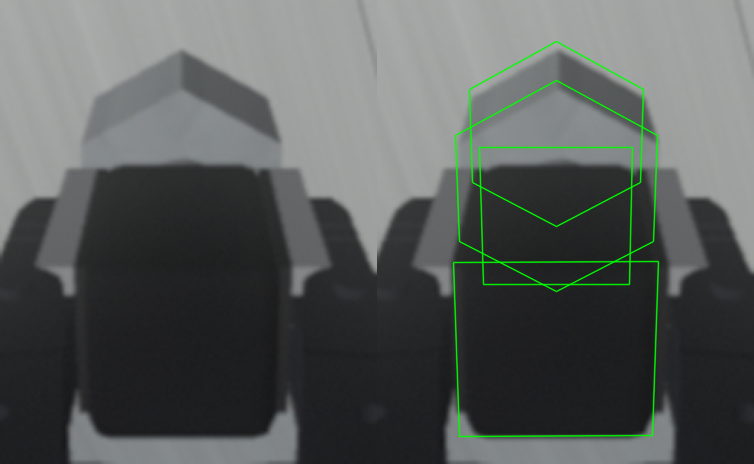

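```bash
python3 - <<'E'
from h import *
m,T=cam_T('top')
f=lambda u,v,z: ray_z(m,T,150+(u+.5)/4.5-.5,170+(v+.5)/4.5-.5,z)
print('hub',f(197,371,.095),'spare',f(174,120,.095),f(328,150,.095))
a=f(174,120,.095);b=f(328,150,.095);h=f(197,371,.095)
print('yaw',np.degrees(np.arctan2(*((a-b)[1::-1])))-90, np.linalg.norm(a-b), 'fwd',np.linalg.norm((a+b)/2-h),np.degrees(np.arctan2(*(((a+b)/2-h)[1::-1]))))
E
```

```text
hub [0.52852966 0.23082696 0.095     ] spare [0.66795615 0.24494659 0.095     ] [0.64901275 0.15872576 0.095     ]
yaw -12.391451558391282 0.08827730772661754 fwd 0.13314921155633086 -12.57583391121145
```

```bash
python3 -m crank '0 0 -.5 0 0 0 22;0 0 -1 0 0 0 22;0 0 -1 0 0 0 22;.3 -.13 -1 0 0 0 22;1 -.43 -.5 0 0 0 22;1 -.43 0 0 0 0 22;1 -.43 0 0 0 0 22;1 -.43 0 0 0 0 22;1 -.43 0 0 0 0 22;1 -.43 0 0 0 0 22'; python3 go.py .5285 .231 .27 77.5
```

```text
clock: 5.3
position: [0.5246, -0.0249, 0.2817]
ee_rot: [0.841, 0.541, -0.0, 0.001]
ft_force: [0.7, -0.7, -1.4]
grip_width: 0.292
shift [ 5.861 -2.569  0.277] turn [ 0.015  0.015 -1.506] shift in goal frame [ 6.268 -1.289  0.293]
now [ 0.5246 -0.0249  0.2817]
```

```bash
python3 -m crank '1 -.43 0 0 0 0 22;1 -.43 0 0 0 0 22;1 -.43 0 0 0 0 22;1 -.43 0 0 0 0 22;1 -.43 0 0 0 -.4 22;.75 -.3 0 0 0 -.5 22;0 0 0.15 0 0 -.5 22;0 0 .1 0 0 0 22;0 0 0 0 0 0 22;0 0 0 0 0 0 22'; python3 go.py .5285 .231 .27 77.5; python3 look.py wrist w5
```

```text
clock: 6.3
position: [0.5247, 0.2421, 0.2708]
ee_rot: [0.781, 0.625, 0.0, 0.001]
ft_force: [0.2, 0.3, -1.4]
grip_width: 0.295
shift [-0.249  0.153  0.021] turn [ 0.015  0.005 -0.024] shift in goal frame [-0.25   0.152  0.02 ]
now [0.5247 0.2421 0.2708]
t 6.3 pos [0.5247 0.2421 0.2708] yaw(toolx) 77.31 z [ 0.0019 -0.0011 -1.    ] F [ 0.16  0.32 -1.38] g 0.29471477736322005 j7 [ 0.14  0.35 -0.8   1.6   0.26  1.3  -0.92]
```

View pics/w5.png

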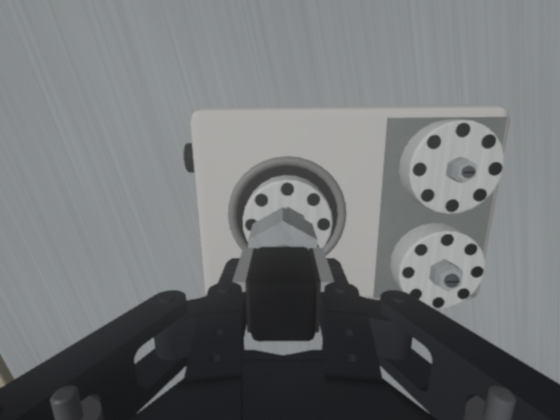

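```bash
python3 - <<'E'
from h import *
z=np.load('pics/w5.npz');T=z['T'];m=camera_model('wrist');P=pose(get_obs())
s1=np.mean([(462,130),(488,142),(495,169),(481,196),(452,205),(427,197),(419,169),(433,142)],0)
s2=np.mean([(448,233),(472,245),(482,269),(468,293),(438,303),(409,292),(408,269),(421,245)],0)
W=[ray_z(m,T,*p,.095) for p in ((287,224.5),s1,s2)]
print(np.round(W,4)); h,a,b=W
print(np.linalg.norm(a-b),np.degrees(np.arctan2(*((a-b)[1::-1])))-90,np.linalg.norm((a+b)/2-h),np.degrees(np.arctan2(*(((a+b)/2-h)[1::-1]))))
print('hub tool',(np.linalg.inv(P)@np.append(h,1))[:3]*1e3)
crop(z['p'],225,150,355,270,5,'pics/c5.png')
E
```

```text
[[0.5262 0.2285 0.095 ]
 [0.6684 0.2442 0.095 ]
 [0.6503 0.1589 0.095 ]]
0.08714874690742998 -11.957921822188553 0.13582814969181506 -11.446415665144086
hub tool [-12.58176877   3.92451766 175.86032172]
```

View pics/c5.png

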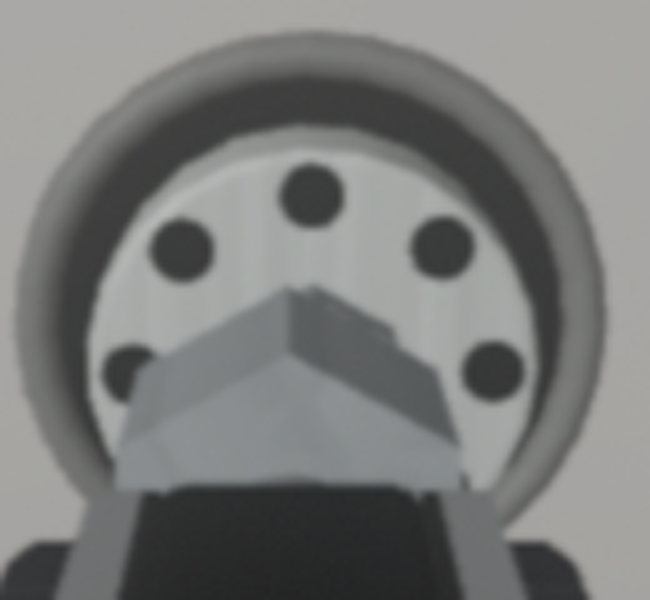

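```bash
python3 -m crank '-.12 .05 0 0.01 0 -.06 22;-.12 .04 0 0 0 -.05 22;0 0 .3 0 0 0 22;0 0 .3 0 0 0 22;0 0 .3 0 0 0 22;0 0 0.07 0 0 0 22;0 0 0 0 0 0 22;0 0 0 0 0 0 22;0 0 0 0 0 0 22;0 0 0 0 0 0 22'; python3 go.py .5285 .231 .23 78.2; python3 look.py wrist w6;python3 - <<'E'
from h import *
z=np.load('pics/w6.npz')
crop(z['p'],215,140,355,270,5,'pics/c6.png')
E
```

```text
clock: 7.35
position: [0.527, 0.2283, 0.2285]
ee_rot: [0.778, 0.629, -0.0, 0.001]
ft_force: [0.5, 0.3, -1.0]
grip_width: 0.294
shift [ 0.073  0.022 -0.038] turn [ 0.006  0.013 -0.035] shift in goal frame [ 0.073  0.022 -0.038]
now [0.527  0.2283 0.2285]
t 7.35 pos [0.527  0.2283 0.2285] yaw(toolx) 77.92 z [ 5.e-04 -2.e-03 -1.e+00] F [ 0.5   0.34 -0.98] g 0.2941666993463395 j7 [ 0.15  0.38 -0.79  1.66  0.29  1.22 -0.91]
```

View pics/c6.png

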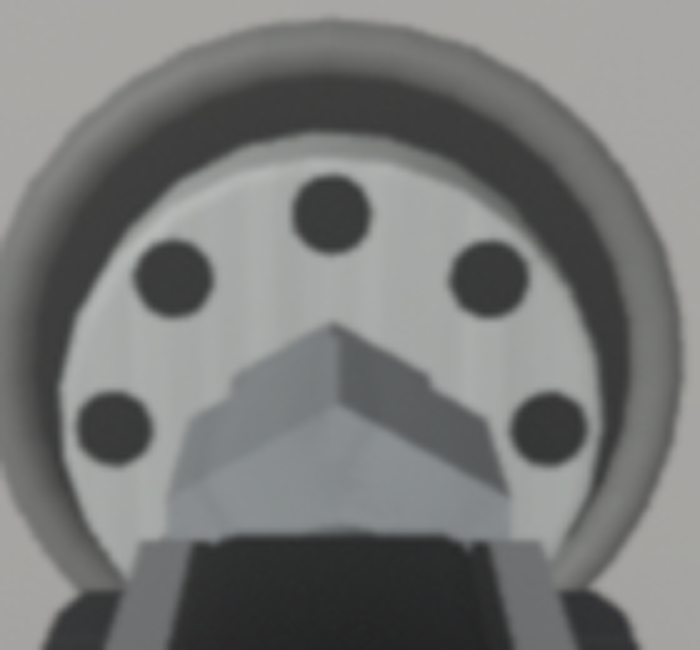

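```bash
python3 - <<'E'
from h import *
z=np.load('pics/w6.npz');T=z['T'];m=camera_model('wrist');P=pose(get_obs());I=np.linalg.inv(P)
h=ray_z(m,T,281,225.2,.095);print(h,(I@np.append(h,1))[:3]*1e3)
u,v=215+337.5/5-.5,140+324.5/5-.5
c=ray_z(m,T,u,v,P[2,3]-.1127);print((I@np.append(c,1))[:3]*1e3)
for zz in (.105,.109):
  for q in ((232,380),(430,378)):
    w=ray_z(m,T,215+q[0]/5,140+q[1]/5,zz);print(zz,(I@np.append(w,1))[:3]*1e3)
E
```

```text
[0.5265523  0.22886854 0.095     ] [  0.58746233  -0.72702597 133.55421095]
[2.08674677e+01 3.68341169e-02 1.12664461e+02]
0.105 [ 10.24292788 -13.44521637 123.52416151]
0.105 [ 10.49372457  12.39715517 123.55108263]
0.109 [ 11.44065484 -13.15701564 119.52240318]
0.109 [ 11.6862729   12.15174281 119.54876841]
```

```bash
python3 -m crank '.09 -.01 0 0 0 -.03 22;0 0 0 0 0 0 22;0 0 .08 0 0 0 22;0 0 .08 0 0 0 22;0 0 .08 0 0 0 22;0 0 .05 0 0 0 22;0 0 .0 0 0 0 22;0 0 .0 0 0 0 22;0 0 0 0 0 0 22;0 0 0 0 0 0 22'; python3 look.py wrist w7;python3 - <<'E'
from h import *
z=np.load('pics/w7.npz')
crop(z['p'],215,140,355,270,5,'pics/c7.png')
E
```

```text
clock: 8.4
position: [0.5276, 0.2324, 0.2173]
ee_rot: [0.776, 0.631, 0.0, 0.002]
ft_force: [-1.0, 0.1, 2.5]
grip_width: 0.296
t 8.4 pos [0.5276 0.2324 0.2173] yaw(toolx) 78.18 z [ 0.002  -0.0024 -1.    ] F [-0.99  0.06  2.45] g 0.2959292190379689 j7 [ 0.14  0.4  -0.78  1.67  0.3   1.2  -0.92]
```

View pics/c7.png

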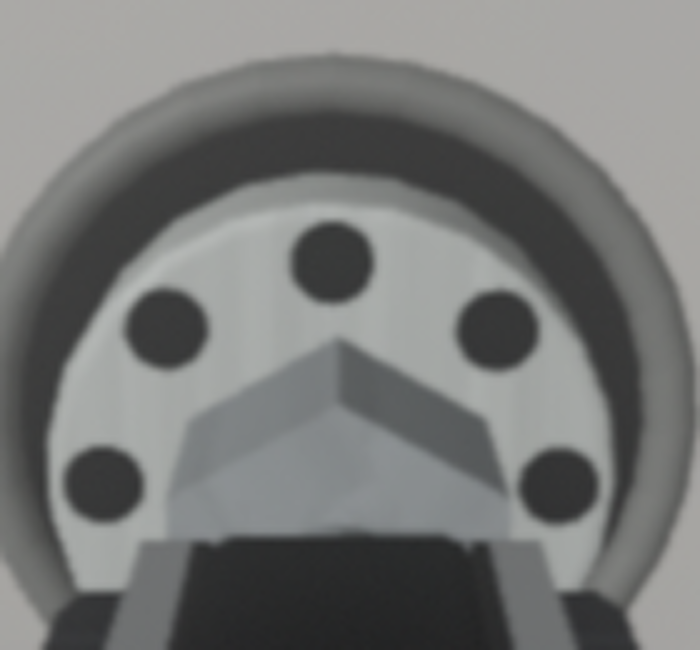

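```bash
python3 - <<'E'
from h import *
z=np.load('pics/w7.npz');T=z['T'];m=camera_model('wrist');P=pose(get_obs());I=np.linalg.inv(P)
f=lambda u,v,zz:(I@np.append(ray_z(m,T,215+(u+.5)/5-.5,140+(v+.5)/5-.5,zz),1))[:3]*1e3
print('hub',f(331,484,.095)); zm=P[2,3]-.1127
print('apex',f(338,338,zm),'L',f(190,420,zm),'R',f(488,420,zm)); print(f(332,262,.095),f(104,484,.095),f(558,484,.095))
print(get_obs()['torque'],get_obs()['ft_force'])
E
```

```text
hub [ -3.44988242  -0.78953505 122.36020279]
apex [ 19.14465054   0.17075021 112.66500986] L [  8.62311445 -18.20631271 112.63978675] R [  8.57637079  18.78661871 112.73041373]
[ 26.54916324  -0.59916416 122.30434528] [ -3.4085387  -30.79733203 122.28668188] [ -3.49125799  29.24138481 122.43378035]
[-0.18968715  0.31057442 -0.02445617] [-1.63405197  0.34608395  2.73418927]
```

```bash
python3 -m crank '-.03 -.025 0 0 0 0 22;0 0 .05 0 0 0 22;0 0 .05 0 0 0 22;0 0 .05 0 0 0 22;0 0 .05 0 0 0 22;0 0 .05 0 0 0 22;0 0 .0 0 0 0 22;0 0 .0 0 0 0 22;0 0 0 0 0 0 22;0 0 0 0 0 0 22'; python3 go.py .528 .231 .2077 78.2
```

```text
clock: 9.45
position: [0.5265, 0.2316, 0.2077]
ee_rot: [0.776, 0.631, 0.0, 0.002]
ft_force: [-0.8, -0.2, 2.6]
grip_width: 0.296
shift [-0.007  0.04   0.001] turn [ 0.024  0.013 -0.002] shift in goal frame [-0.007  0.04   0.   ]
now [0.5265 0.2316 0.2077]
```

```bash
python3 -m crank '0 0 .05 0 0 0 22;0 0 .05 0 0 0 22;0 0 .05 0 0 0 22;0 0 0 0 0 0 22;0 0 .0 0 0 0 22;0 0 .0 0 0 0 22;0 0 .0 0 0 0 22;0 0 .0 0 0 0 22;0 0 0 0 0 0 22;0 0 0 0 0 0 22'; python3 look.py wrist w8;python3 - <<'E'
from h import *
z=np.load('pics/w8.npz')
print(get_obs()['torque'])
crop(z['p'],215,150,355,280,5,'pics/c8.png')
E
```

```text
clock: 10.45
position: [0.5265, 0.2319, 0.2077]
ee_rot: [0.776, 0.63, 0.0, 0.003]
ft_force: [-1.7, -0.6, 1.8]
grip_width: 0.296
t 10.45 pos [0.5265 0.2319 0.2077] yaw(toolx) 78.15 z [ 0.0043 -0.0052 -1.    ] F [-1.75 -0.59  1.8 ] g 0.29585171404562205 j7 [ 0.14  0.4  -0.78  1.68  0.31  1.18 -0.93]
[-0.11234938  0.27105994  0.02711308]
```

View pics/c8.png

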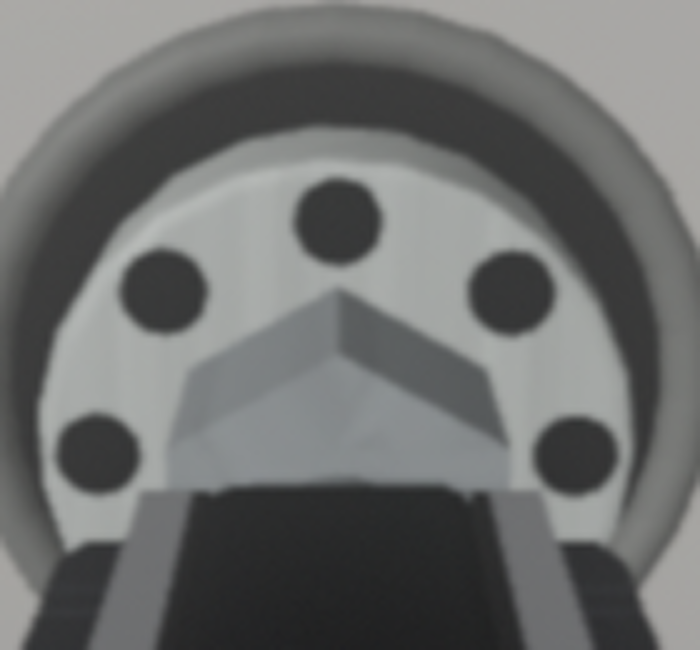

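```bash
python3 -m crank '0 0 .03 0 0 .6 22;0 0 .03 0 0 .6 22;0 0 .03 0 0 .6 22;0 0 .03 0 0 .6 22;0 0 .03 0 0 0 22;0 0 .0 0 0 0 22;0 0 .0 0 0 0 22;0 0 .0 0 0 0 22;0 0 0 0 0 0 22;0 0 0 0 0 0 22'; python3 look.py wrist w9;python3 - <<'E'
from h import *
z=np.load('pics/w9.npz')
print(get_obs()['torque'])
crop(z['p'],215,150,355,280,5,'pics/c9.png')
E
```

```text
clock: 11.5
position: [0.5266, 0.2314, 0.2078]
ee_rot: [0.874, 0.486, 0.001, 0.006]
ft_force: [-1.0, -0.5, 2.5]
grip_width: 0.298
t 11.5 pos [0.5266 0.2314 0.2078] yaw(toolx) 58.17 z [ 0.0063 -0.0092 -0.9999] F [-1.05 -0.53  2.51] g 0.29766390129103604 j7 [ 0.09  0.38 -0.72  1.69  0.28  1.17 -1.26]
[-0.12993174  0.37933685  0.05829325]
```

View pics/c9.png

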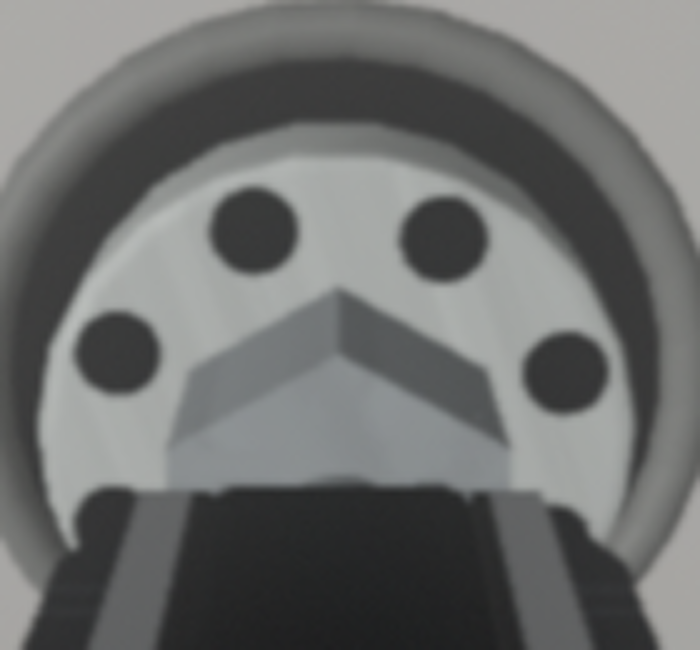

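```bash
python3 go.py .5266 .2314 .2077 58.2; python3 -m crank '0 0 .03 0 0 0 22;0 0 .03 .04 .04 .2 22;0 0 .03 .03 .03 .4 22;0 0 .03 0 0 .4 22;0 0 .03 0 0 .4 22;0 0 .03 0 0 .4 22;0 0 .03 0 0 .4 22;0 0 .03 0 0 .4 22;0 0 .03 0 0 .4 22;0 0 .03 0 0 .4 22'; python3 go.py .5266 .2314 .2077 25;python3 -c "
from h import *
print(get_obs()['torque'])"
```

```text
shift [0.001 0.001 0.001] turn [ 0.073  0.033 -0.004] shift in goal frame [0.001 0.001 0.001]
now [0.5265 0.2314 0.2078]
clock: 12.55
position: [0.5271, 0.2302, 0.2077]
ee_rot: [0.966, 0.259, 0.004, 0.003]
ft_force: [-6.0, -3.3, 14.7]
grip_width: 0.297
shift [ 0.004 -0.032 -0.001] turn [ 0.048 -0.043  0.628] shift in goal frame [ 0.001 -0.032 -0.001]
now [0.5271 0.2302 0.2077]
[-0.98109189  1.67427234  0.26238966]
```

```bash
python3 -m crank '0 0 .03 .02 -.02 .3 22;0 0 .03 .02 -.02 .35 22;0 0 .02 0 0 0 22;0 0 0 0 0 0 22;0 0 0 0 0 0 22;0 0 0 0 0 0 22;0 0 0 0 0 0 22;0 0 0 0 0 0 22;0 0 0 0 0 0 22;0 0 0 0 0 0 22'; python3 look.py wrist w10;python3 look.py top t10; python3 look.py scene s10; python3 - <<'E'
from h import *
z=np.load('pics/w10.npz')
print(get_obs()['torque'])
crop(z['p'],205,150,365,280,5,'pics/c10.png')
a=cv2.imread('pics/t10.png')[160:300,140:440];cv2.imwrite('pics/t10c.png',cv2.resize(a,None,fx=2.6,fy=2.6,interpolation=cv2.INTER_CUBIC))
E
```

```text
clock: 13.55
position: [0.5275, 0.2299, 0.2077]
ee_rot: [0.977, 0.212, 0.001, 0.002]
ft_force: [-1.8, -1.6, 3.6]
grip_width: 0.3
t 13.55 pos [0.5275 0.2299 0.2077] yaw(toolx) 24.52 z [ 0.003  -0.0028 -1.    ] F [-1.78 -1.56  3.59] g 0.3002178288943641 j7 [ 0.02  0.36 -0.62  1.69  0.23  1.16 -1.8 ]
t 13.6 pos [0.5275 0.2299 0.2077] yaw(toolx) 24.52 z [ 0.0029 -0.0028 -1.    ] F [-2.28 -1.66  2.94] g 0.296356922394573 j7 [ 0.02  0.36 -0.62  1.69  0.23  1.16 -1.8 ]
t 13.65 pos [0.5275 0.2299 0.2077] yaw(toolx) 24.52 z [ 0.003  -0.0028 -1.    ] F [-1.49 -1.7   2.85] g 0.2951955459338828 j7 [ 0.02  0.36 -0.62  1.69  0.23  1.16 -1.8 ]
[-0.20857053  0.47214487  0.03475901]
```

View pics/c10.png

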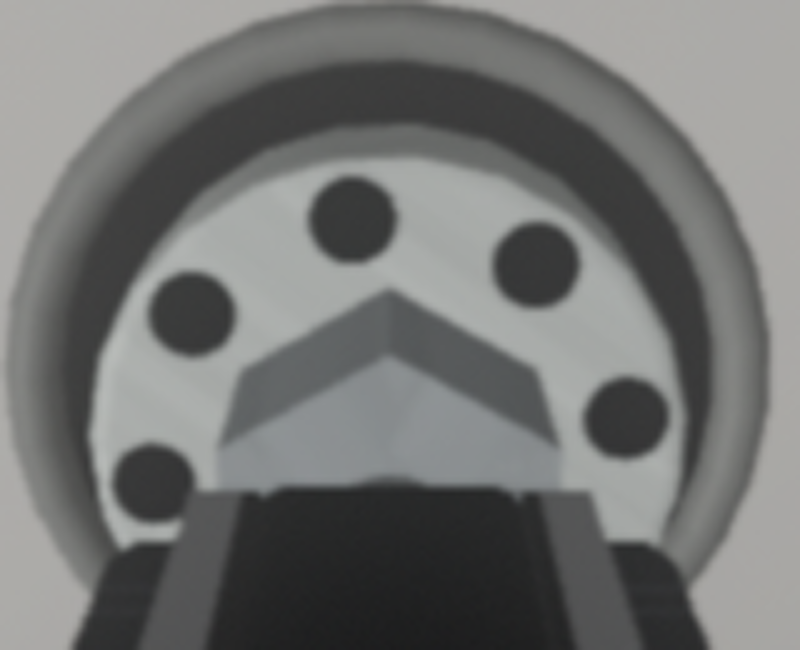

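View pics/s10.png

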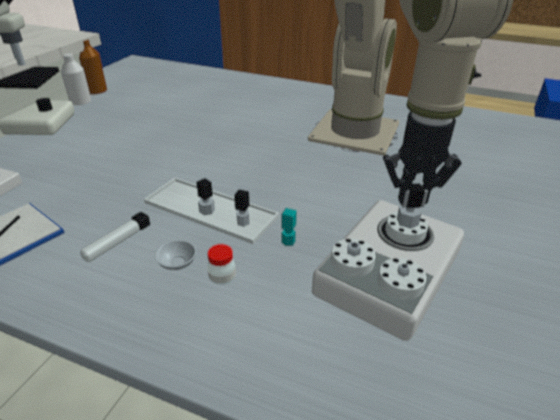

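View pics/t10c.png

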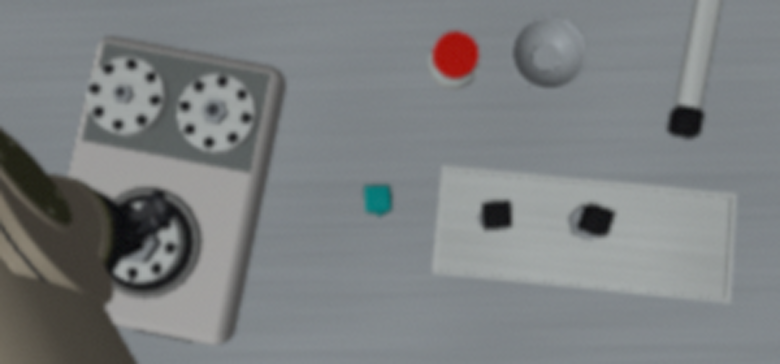

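```bash
python3 -c "
from workcell import *
print(hand_in())"
```

```text
the job is handed in; nothing more can be done
None
```

I seated the 27 mm driver fully on the drive nut, turned it clockwise, and handed the job in still gripping it. The turn of the nut itself is worked out from the driver's turn, because I did not lift the driver off to look.

**Choice of driver:** The images showed the drive nut was the 27 (about 26 mm across flats measured, and clearly the largest of the three). I took the driver with the widest socket (about 37 mm outside) first, so the 17 and 22 mm drivers were never tried.

**Seating:** The driver went on at the first push, after a correction of about 1 mm. The TCP stopped at z = 0.2077 m, which puts the socket mouth at about 95 mm, level with the rotor face, and further pushing did not lower it. At the end the socket looked centred on the rotor and the tool axis was within 0.005 rad of vertical.

**Turn:** The driver turned 53.6° (0.94 rad), and the wrist torque rose to 0.26 N m while it turned. After the play, that puts the nut at about 0.8 rad, with a cautious range of 0.53 to 0.93 rad. The rotor's holes stayed still.

**Last checks:**
- The grip was holding at 25 mm opening, and the driver had not twisted in the fingers.
- The 17 and 22 mm drivers were upright and untouched in the tray.
- The cup, dish, instrument handle and turquoise look-alike were where they started.
- The clock stood at 13.65 s.

**Disagreements:** The wrist camera and the top camera differed by 2–3 mm on the hub position. I settled it by comparing the socket and rotor directly in the wrist view, and no check failed.

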